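# Put the small board away from the drying rack

### The job

Take the small, narrow breakfast board out of the drying rack by drawing it straight up by its top edge, and stand it upright in the middle of the slot of the wooden board stand, lowering it all the way to the bottom of the slot before letting go. Leave the two wide boards where they are in the rack.

Things in the scene. Friction and masses are not known exactly. Their poses are not given: they have to be found in the camera images.
- small_board: narrowest and tallest of three boards of the same wood on edge in the steel drying rack: 130 mm wide, 150 high, 10 thick, 0.13 kg, loose. Origin: centre of its bottom edge (12 mm above the counter at the start); x along its width, y through its thickness (the way to pinch it), z up to the top edge, 150 mm above the origin. Pinch the middle of the top edge. It may lean a few degrees in its slot.
- wide_board_a: a wide wooden board, 190 mm wide, 135 high, 10 thick, loose, in another slot of the rack; leave it there. Origin and axes as for the small board. The rack is fixed: a flat steel tray with three parallel slots 55 mm apart, each 15 mm wide between two wire hoops 90 mm long that reach 61 mm above the counter, so a board must rise 50 mm straight up to leave its slot.
- wide_board_b: the second wide wooden board, same size as the first, in the remaining slot of the rack; leave it there. Origin and axes as for the small board.
- stand_slot (a point): middle of the slot floor (12 mm above the counter) of the fixed pale wooden stand: base 110 x 90 mm, two upright cheeks 90 mm long, 16 thick. The slot between them is 26 mm wide, 60 deep, open at both ends; the cheeks' tops are 60 mm above this point. x runs along the slot, y across it, z up. Let go, the board may lean on a cheek by up to 16 degrees.
Not all that is in view belongs to the job. Leave any purple look-alike of the small_board alone.

How it is judged (in metres and radians):
On the way, in this order (a step that is already met when the one before it is completed fails the run):
1. the small board has been lifted clear of its slot in the rack (height (world z) of small_board above 0.07 m), for 0.1 s.
2. the small board, still held by the fingers, is down in the stand's slot, its bottom edge within 20 mm of the slot floor (contact force between the fingers and small_board above 0.5 N and z of small_board in the frame of stand_slot below 0.02 m and horizontal distance between small_board and stand_slot below 0.035 m), for 0.1 s.
At the end, for the whole second after the job is handed in: the small board stands at rest in the stand's slot, its bottom edge on the slot floor (within 8 mm) and its middle within 30 mm of the slot's middle along the slot and 16 mm across it, upright or leaning on a cheek (less than 22 degrees); both wide boards are within 30 mm of where they stood (z of small_board in the frame of stand_slot between -0.008 and 0.008 m and x of small_board in the frame of stand_slot between -0.03 and 0.03 m and y of small_board in the frame of stand_slot between -0.016 and 0.016 m and angle between small_board's own z axis and vertical below 0.38 rad and linear speed of small_board below 0.03 m/s and distance of each of wide_board_a, wide_board_b from where it was at the start of the episode below 0.03 m); the robot touches nothing.
It fails at once if a wide board is moved more than 40 mm (distance of any of wide_board_a, wide_board_b from where it was at the start of the episode above 0.04 m).
It also fails if it takes over 48 s, if anything falls off the work surface, if the arm or the gripper's body presses on something with over 40 N, if the wrist force passes 120 N, or if a joint passes its speed limit or range.

### The arm

A 7-joint arm with a two-finger parallel gripper is mounted at the origin on the work surface; the furniture and walls round the work are solid. World frame = base frame: x ahead of the robot, y to its left, z up, the work surface at z = 0. Lengths are in m, angles in degrees, forces in N, time in s.
With the tool pointing down it reaches from about 0.35 to 0.775 m from the base axis. Payload 3.1 kg.
Tool frame: the origin (TCP) lies on the centre line of the jaws, within the pads' length; the fingertips stand 17 mm ahead of it and the grasp point (between the pads) lies 2 mm behind it (robot.tip_reach is the distance from the TCP to the fingertips, in m); z points along the fingers, y is the direction in which the jaws open and shut (so a half turn about z gives the same grasp; the last joint's range is limited). The gripper opens to 85 mm and grips with 20 to 120 N. Pads are 22 mm wide; open, the fingers measure 114 mm over their backs; the gripper's body (76 mm by 85 mm) begins 54 mm behind the grasp point. The pads swing forward as they close: fully open they stand 13 mm farther back than shut.
Start: joints at [71.064, 17.813, 0.802, 86.603, -0.252, 75.585, -1.558], TCP at [0.157, -0.527, 0.248] pointing down, gripper open.
Joint ranges: [-154.91, 154.91], [-16.99, 109.72], [-72.82, 74.43], [7.12, 147.25], [-82.49, 262.49], [11.32, 116.49], [-174.64, 174.64]. Speed limits (degrees/s): [159.86, 159.86, 180, 180, 180, 180, 180].

### API

Orientations are given as [roll, pitch, yaw] about the fixed x, y, z axes, in that order (R = Rz(yaw) Ry(pitch) Rx(roll)).
In Python, from station import robot, fingers, vision, workorder, recognise gives the robot as it stands. Calls block until the motion is done:
- robot.move_to(position, orientation): joint-space move of the TCP to a pose.
- robot.line_to(position, orientation=None, velocity=0.15, f_stop=None): straight line of the TCP; orientation=None keeps the orientation; velocity is the mean speed in m/s. With f_stop (N) it stops when the force on the tool has changed by that much, and returns True; else False.
- robot.move_j(angles): joint-space move.
- fingers.gripper_to(opening, force=None): opening from 0.0 (shut) to 1.0 (fully open); force is the grip in N (None keeps the last); returns when the fingers have stopped.
- robot.pause(seconds).
- robot.inverse_kinematics(position, orientation): joint angles nearest the present ones, or None.
- vision.grab_frame(name): name is "scene" or "top" or "wrist"; returns the picture (420x560x3 uint8, red, green, blue); there is no depth.
- vision.calibration(name): a dict with "mtx" (3x3 intrinsics, pixels), "extrinsics" (4x4, takes a point from world to camera coordinates); the wrist camera has in their place "T_tool_cam" (4x4, takes a point from camera to tool coordinates, whose origin is the TCP and whose axes are the flange's). Camera axes: x right, y up, looking along -z (the intrinsics and any distortion apply to the point x, -y, -z); pixel columns grow to the right and rows downward; lengths in m; the calibration is good to about 2 mm. The wrist camera is an equidistant fisheye: a pixel r from the principal point sees the ray r / f radians off the axis. A picture is of the moment at which its call begins: read the wrist's pose just before it. calibration takes no time and is no camera call.
A pose or a line that the arm cannot do raises robot.PlanningError and nothing moves.
- workorder.close_job(): hands the job in, once; it reports no verdict.
Trained networks look in the newest picture that a camera, given by its name, has taken for a name from the list of things; names that differ only in an ending like _2 or _b are one class to them, and where a whole thing is asked for, a point or a joint stands for the part that bears it (a point fixed in the world has none). Each returns a list of dicts, best first, with "p" (0 to 1); they miss things now and then, are a little off and sometimes report something else, mostly with a low value. They report only what shows in the picture. A call takes as long as a camera call. They do not tell look-alikes from the thing itself.
- recognise(label, camera): "rect" ([centre column, centre row, width, height] in pixels, round what is visible of it).
Readings, each from a call of its own:
- robot.current_time_s(): time.
- robot.current_joint_positions(): joint angles.
- robot.current_dq(): joint speeds.
- robot.current_joint_torque(): joint torques, N m.
- robot.current_tool_pos(): TCP position.
- robot.current_eef_rot(): TCP orientation.
- robot.current_contact_force(): force on the tool from outside, world axes, zero at the start.
- robot.current_torque(): the same for the moment, N m.
- robot.current_finger_gap(): opening from 0.0 (shut) to 1.0 (fully open).
Only numpy, scipy, OpenCV 4.12 (cv2) and the standard library are available. Lean on these libraries where they do the work, as an engineer would, in place of code of your own. Each camera call takes 0.05 s, during which the arm holds its last target. There are 200 camera calls.

## Working session

There is one attempt and no reset: what is moved stays moved. The work goes in short steps, each a Python script; the robot and the scene stay as the last script left them, time stands still between calls to the robot, and variables do not carry over. Pictures are saved under pics/ and viewed, about 8 in all and at most 12, crops included, and the job is handed in when it is done.

```bash
mkdir -p pics; ls; python3 - <<'E'
from station import robot, fingers, vision, workorder, recognise
import cv2,numpy as np
for n in ("scene","top"):
    im=vision.grab_frame(n); cv2.imwrite(f"pics/{n}0.png",im[:,:,::-1])
    c=vision.calibration(n); print(n,{k:np.round(v,4).tolist() if not isinstance(v,str) else v for k,v in c.items()})
    for l in ("small_board","wide_board_a","stand_slot"):
        try: print(l,[(np.round(d["rect"],1).tolist(),round(d["p"],2)) for d in recognise(l,n)])
        except Exception as e: print(l,e)
print(robot.current_time_s())
E
```

```text
pics
scene {'mtx': [[446.1188, 0.0, 282.4212], [0.0, 446.1188, 216.3897], [0.0, 0.0, 1.0]], 'extrinsics': [[0.6096, 0.7923, 0.0243, -0.156], [-0.4494, 0.3202, 0.8339, 0.2229], [0.6529, -0.5193, 0.5513, -1.5274], [0.0, 0.0, 0.0, 1.0]]}
small_board [([332.4, 157.7, 29.1, 56.4], 0.93), ([281.3, 195.2, 32.0, 72.9], 0.82)]
wide_board_a [([317.4, 189.3, 53.5, 69.2], 0.77), ([302.2, 196.6, 49.5, 69.4], 0.68)]
stand_slot [([220.2, 256.6, 60.7, 59.6], 0.62)]
top {'mtx': [[410.7492, 0.0, 276.3136], [0.0, 410.7492, 209.3144], [0.0, 0.0, 1.0]], 'extrinsics': [[-0.0092, -0.9997, 0.0212, -0.1668], [0.9974, -0.0077, 0.0721, -0.439], [-0.0719, 0.0218, 0.9972, -0.8667], [0.0, 0.0, 0.0, 1.0]]}
small_board [([131.1, 259.9, 41.1, 69.1], 0.72), ([269.5, 204.0, 6.2, 73.2], 0.56)]
wide_board_a [([210.8, 200.8, 22.4, 104.9], 0.85), ([242.1, 198.0, 12.6, 106.4], 0.69)]
stand_slot [([365.1, 186.8, 49.3, 58.7], 0.6)]
0.4
```

View pics/scene0.png

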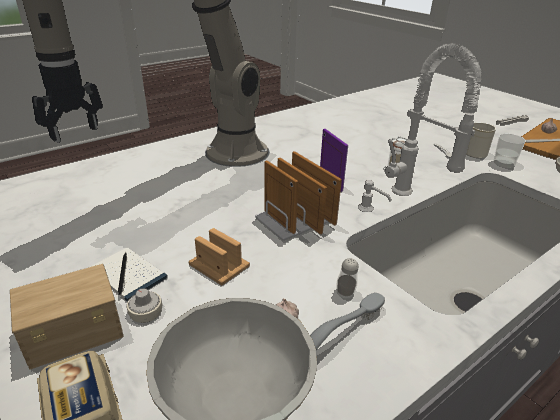

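View pics/top0.png

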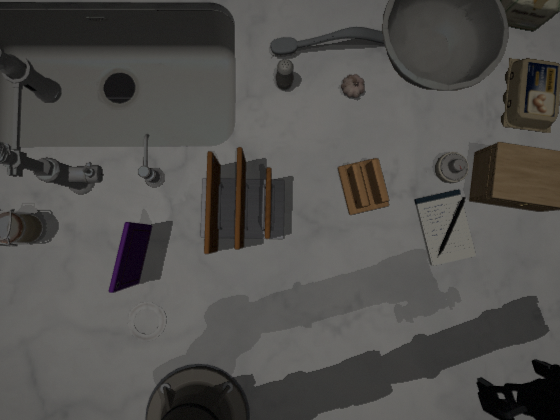

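The pictures show the small board as the rightmost in the rack (top view about (268,203), rows 168–238). The stand is at about (364,187), turned by roughly 10°, and the purple look-alike is at (131,257). I'll enlarge the top view for edge positions.

```bash
python3 - <<'E'
import cv2
im=cv2.imread("pics/top0.png")[140:260,195:405]
im=cv2.convertScaleAbs(im,alpha=1.6)
im=cv2.resize(im,None,fx=3.8,fy=3.8,interpolation=cv2.INTER_CUBIC)
cv2.imwrite("pics/topc.png",im)
E
```

```text
(no output)
```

View pics/topc.png

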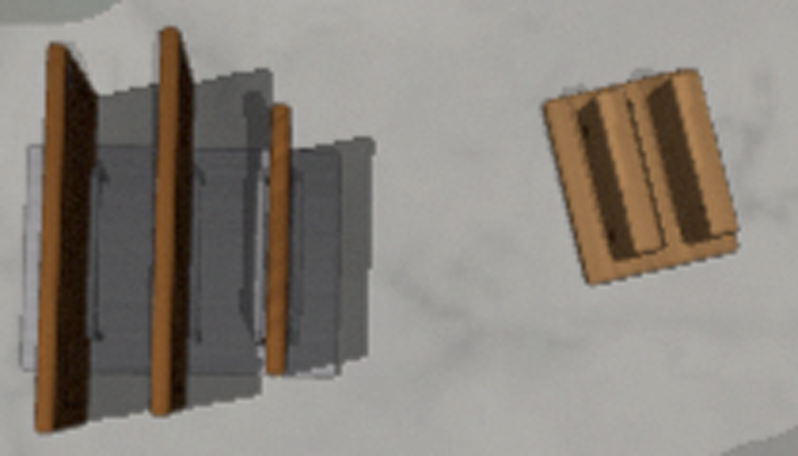

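```bash
cat > h.py <<'E'
from station import robot, fingers, vision, workorder, recognise
import cv2,numpy as np
from scipy.optimize import least_squares
def P(n,X):
    c=vision.calibration(n);X=np.atleast_2d(X);q=X@c["extrinsics"][:3,:3].T+c["extrinsics"][:3,3]
    q=q*[1,-1,-1];u=q@c["mtx"].T;return u[:,:2]/u[:,2:]
def ray(n,px,z):
    f=lambda s:(P(n,[s[0],s[1],z])-px).ravel()
    return least_squares(f,[0.45,-0.2]).x
def stand(x,y,yaw):
    a=np.radians(yaw);R=np.array([[np.cos(a),-np.sin(a)],[np.sin(a),np.cos(a)]])
    def pl(lx0,lx1,ly0,ly1,z):
        p=np.array([[lx0,ly0],[lx1,ly0],[lx1,ly1],[lx0,ly1]])@R.T+[x,y];return np.c_[p,np.full(4,z)]
    return [pl(-.045,.045,.013,.029,.072),pl(-.045,.045,-.029,-.013,.072),pl(-.055,.055,-.045,.045,.012),pl(-.045,.045,-.013,.013,.012)]
def board(x0,y0,yaw,lean,w,h,z0=.012):
    a=np.radians(yaw);l=np.radians(lean);ex=np.array([np.cos(a),np.sin(a),0]);ey=np.array([-np.sin(a),np.cos(a),0])
    e3=np.cos(l)*np.array([0,0,1])+np.sin(l)*ey; ey2=np.cos(l)*ey-np.sin(l)*np.array([0,0,1])
    o=np.array([x0,y0,z0]);q=lambda z:np.array([o+s*w/2*ex+t*.005*ey2+z*e3 for s,t in((-1,-1),(1,-1),(1,1),(-1,1))])
    return [q(h),q(0)]
E
python3 - <<'E'
from h import *
C=lambda u,v:np.array([195+u/3.8-.37,140+v/3.8-.37])
a=ray("top",C(281.5,103),.162);b=ray("top",C(277,375),.162)
print("small top",a,b,(a+b)/2,np.linalg.norm(a-b))
for n,p,q in(("A",(57,43),(45,431)),("B",(169,29),(160,413))):
    a=ray("top",C(*p),.147);b=ray("top",C(*q),.147);print(n,a,b,(a+b)/2,np.linalg.norm(a-b))
bc=[ray("top",C(*p),.012) for p in((545,102),(590,285))];print(bc,np.linalg.norm(bc[0]-bc[1]))
# fit stand to measured: left cheek top corners & base left corners
px=np.array([C(*p) for p in((545,102),(590,285),(628,97),(663,245),(695,70),(738,237))])
def f(s):
    S=stand(*s);X=np.array([S[2][2],S[2][3],S[0][1],S[0][0],S[1][1],S[1][0]]);return (P("top",X)-px).ravel()
def run(order):
    return least_squares(order,[.5,-.35,10])
# candidate: +y is image left: base left edge y=+.045; left cheek inner edge y=+.013; right cheek outer edge y=-.029
for swap in (0,1):
  def f(s,swap=swap):
    S=stand(*s); 
    B=S[2] if not swap else np.c_[np.array(S[2])]
    x,y,yaw=s;t=np.radians(yaw);R=np.array([[np.cos(t),-np.sin(t)],[np.sin(t),np.cos(t)]])
    hx,hy=(.045,.055) if swap else (.055,.045)
    L=np.array([[hx,hy,.012],[-hx,hy,.012],[.045,.013,.072],[-.045,.013,.072],[.045,-.029,.072],[-.045,-.029,.072]])
    X=np.c_[L[:,:2]@R.T+[x,y],L[:,2]];return (P("top",X)-px).ravel()
  r=least_squares(f,[.5,-.35,10]);print(swap,r.x,np.round(r.fun,1))
E
```

```text
small top [ 0.50462334 -0.15423711] [ 0.3751707  -0.15109445] [ 0.43989702 -0.15266578] 0.12949078285449253
A [ 0.53738358 -0.04527132] [ 0.34951321 -0.04001154] [ 0.4434484  -0.04264143] 0.1879439857518749
B [ 0.54404923 -0.09971489] [ 0.35754893 -0.09490402] [ 0.45079908 -0.09730946] 0.1865623465207199
[array([ 0.53096093, -0.30670466]), array([ 0.42511619, -0.33039904])] 0.10846443084665351
0 [ 0.48630648 -0.36145075 12.22699064] [-0.4  0.2 -0.6  1.  -1.  -2.3  0.2  1.6  1.2  0.4  0.4 -0.8]
1 [ 0.48692972 -0.36443892 12.25717979] [-2.4  5.3 -4.7 -2.8  0.5 -2.6  1.7  1.2  2.7  0.1  1.9 -1.2]
```

```bash
python3 - <<'E'
from h import *
print(robot.current_eef_rot(), {k:np.round(v,4).tolist() if not isinstance(v,str) else v for k,v in vision.calibration("wrist").items()})
q0=np.array(robot.current_joint_positions())
for yaw in(-1.4,178.6):
    print(yaw,[np.round(robot.inverse_kinematics(p,[180,0,w]),0) if robot.inverse_kinematics(p,[180,0,w]) is not None else None for p,w in(([.44,-.153,.30],yaw),([.44,-.153,.148],yaw),([.486,-.361,.25],yaw+13.6),([.486,-.361,.15],yaw+13.6))])
E
```

```text
[-1.79983495e+02  1.70736277e-03  1.65491138e+01] {'mtx': [[325.1923, 0.0, 275.1033], [0.0, 325.1923, 208.016], [0.0, 0.0, 1.0]], 'T_tool_cam': [[0.0, 0.9601, 0.2797, 0.0715], [1.0, 0.0002, -0.0006, -0.0003], [-0.0006, 0.2797, -0.9601, -0.1266], [0.0, 0.0, 0.0, 1.0]]}
-1.4 [array([ 36.,   8., -22.,  93.,   3.,  80., -77.]), array([ 35.,  14., -21., 107.,   6.,  59., -80.]), array([ 41.,  25.,  -8.,  77.,   4.,  79., -45.]), array([ 41.,  28.,  -8.,  86.,   4.,  66., -46.])]
178.6 [array([ 48.,   9., -35.,  92.,   5.,  80., 101.]), array([ 48.,  17., -37., 107.,  11.,  60.,  95.]), array([ 58.,  28., -35.,  76.,  16.,  81., 125.]), array([ 58.,  33., -35.,  85.,  20.,  69., 122.])]
```

```bash
cat >> h.py <<'E'
from scipy.spatial.transform import Rotation as Ro
def PW(X,pos,rpy):
    c=vision.calibration("wrist");T=np.eye(4);T[:3,:3]=Ro.from_euler("xyz",rpy,degrees=True).as_matrix();T[:3,3]=pos
    M=np.linalg.inv(T@c["T_tool_cam"]);X=np.atleast_2d(X);q=(X@M[:3,:3].T+M[:3,3])*[1,-1,-1]
    r=np.linalg.norm(q[:,:2],axis=1);th=np.arctan2(r,q[:,2]);m=c["mtx"]
    return np.c_[m[0,0]*th*q[:,0]/r+m[0,2],m[1,1]*th*q[:,1]/r+m[1,2]]
E
python3 - <<'E'
from h import *
p=robot.current_tool_pos();robot.line_to([p[0],p[1],.31])
robot.move_to([.52,-.153,.28],[180,0,-1.4])
robot.pause(.3)
pos,rpy=robot.current_tool_pos(),robot.current_eef_rot();print(pos,rpy,robot.current_time_s())
im=vision.grab_frame("wrist")[:,:,::-1].copy()
cv2.imwrite("pics/w0.png",im);np.savez("w0.npz",pos=pos,rpy=rpy)
for S,col in((board(.44,-.1527,-1.4,0,.13,.15),(0,255,0)),(stand(.4863,-.3614,12.2),(255,255,0))):
    for q in S: cv2.polylines(im,[np.int32(np.round(PW(q,pos,rpy)*4))],True,col,1,shift=2)
cv2.imwrite("pics/w0o.png",im)
E
```

```text
[ 0.51984345 -0.15361348  0.28001877] [ 1.79991963e+02 -3.24507613e-06 -1.46328345e+00] 3.15
```

View pics/w0o.png

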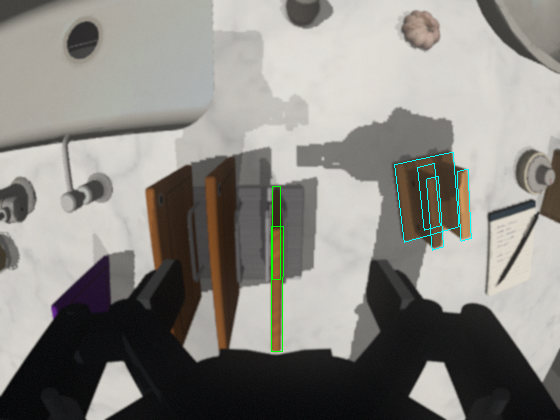

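The board overlay fits: its top edge is at (277,227–350) and its foot at (277,186). I'll zoom in to check the lean and the stand's cheeks.

```bash
python3 - <<'E'
import cv2,numpy as np
r=lambda n,x,y:cv2.resize(cv2.imread(n)[y:y+110,x:x+76],None,fx=5,fy=5,interpolation=cv2.INTER_CUBIC)
a=np.hstack([r("pics/w0.png",240,170),r("pics/w0.png",396,146)])
cv2.imwrite("pics/w0c.png",cv2.convertScaleAbs(a,alpha=1.2))
E
```

```text
(no output)
```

View pics/w0c.png

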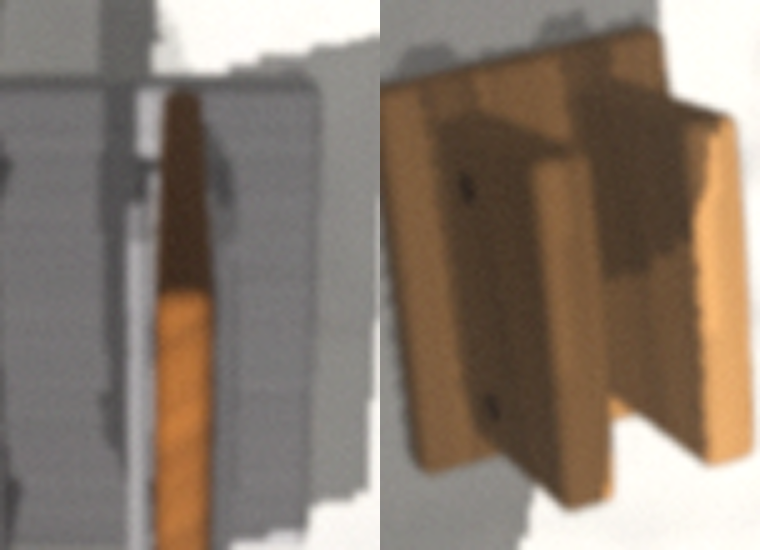

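```bash
python3 - <<'E'
from h import *
fingers.gripper_to(.45)
robot.move_to([.44,-.1527,.24],[180,0,-1.4])
print(robot.line_to([.44,-.1527,.148],velocity=.1,f_stop=8),robot.current_tool_pos())
fingers.gripper_to(0,force=45);print("gap",robot.current_finger_gap())
robot.pause(.2)
robot.line_to([.44,-.1527,.26],velocity=.08)
print("gap",robot.current_finger_gap(),robot.current_tool_pos(),robot.current_contact_force(),robot.current_time_s())
im=vision.grab_frame("scene")[:,:,::-1].copy()
for q in board(.44,-.1527,-1.4,0,.13,.15,.124): cv2.polylines(im,[np.int32(P("scene",q)*4)],True,(0,255,0),1,shift=2)
cv2.imwrite("pics/s1.png",cv2.resize(im[90:300,180:400],None,fx=2.8,fy=2.8,interpolation=cv2.INTER_CUBIC))
E
```

```text
False [ 0.44071361 -0.15282064  0.14863287]
gap 0.10805351194197117
gap 0.10877332499453286 [ 0.43964685 -0.15261935  0.25941028] [ 0.29540389 -0.98385535 -1.09604074] 7.35
```

View pics/s1.png

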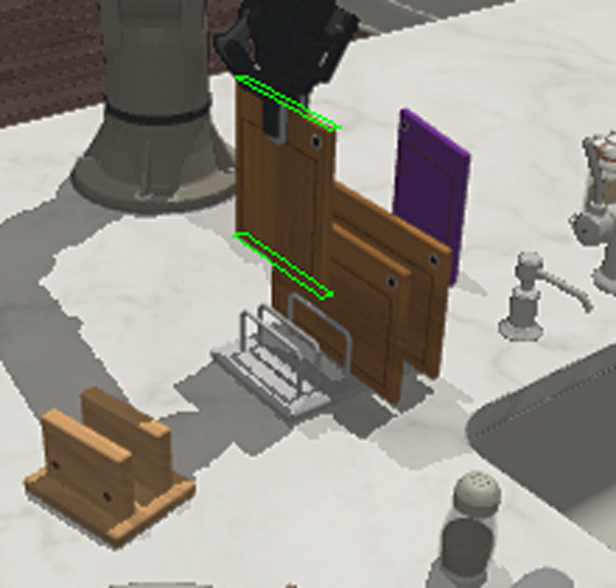

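The board is held as predicted, clear of the rack, and the wide boards are undisturbed. Next I move it over the stand and check alignment before lowering.

```bash
python3 - <<'E'
from h import *
robot.line_to([.4863,-.3614,.26],[180,0,12.2],velocity=.12)
robot.pause(.5)
pos=np.array(robot.current_tool_pos());rpy=robot.current_eef_rot();print(pos,rpy,robot.current_contact_force(),robot.current_time_s())
im=vision.grab_frame("scene")[:,:,::-1].copy()
for S,c in ((board(pos[0],pos[1],rpy[2],0,.13,.15,.124),(0,255,0)),(stand(.4863,-.3614,12.2),(255,255,0))):
  for q in S: cv2.polylines(im,[np.int32(P("scene",q)*4)],True,c,1,shift=2)
cv2.imwrite("pics/s2.png",cv2.resize(im[130:300,150:300],None,fx=3.5,fy=3.5,interpolation=cv2.INTER_CUBIC))
E
```

```text
[ 0.48628949 -0.3613606   0.260008  ] [-1.79999139e+02  9.89960813e-04  1.22005136e+01] [ 0.12187966 -0.34133316 -0.57521578] 9.8333
```

View pics/s2.png

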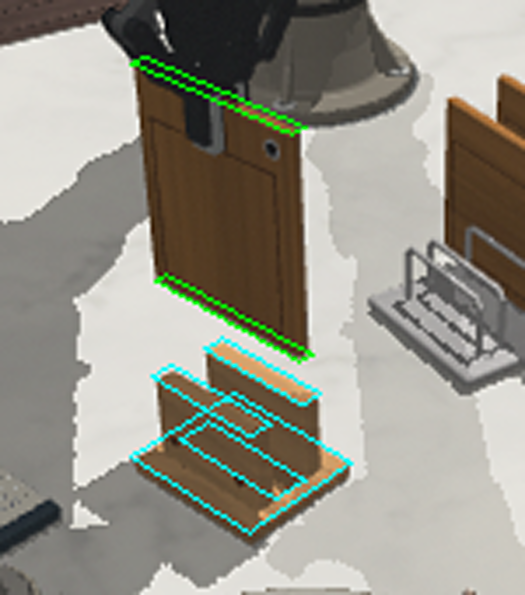

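```bash
python3 - <<'E'
from h import *
a=robot.line_to([.4863,-.3614,.156],velocity=.08,f_stop=6)
print(a,robot.current_tool_pos(),robot.current_contact_force())
if not a:
    b=robot.line_to([.4863,-.3614,.143],velocity=.015,f_stop=4)
    robot.pause(.3)
    print(b,robot.current_tool_pos(),robot.current_contact_force(),robot.current_finger_gap(),robot.current_time_s())
im=vision.grab_frame("scene")[:,:,::-1]
cv2.imwrite("pics/s3.png",cv2.resize(im[130:300,150:360],None,fx=3,fy=3,interpolation=cv2.INTER_CUBIC))
E
```

```text
False [ 0.48675948 -0.36166349  0.15674097] [ 0.41480903  0.03449995 -0.18655328]
True [ 0.48615001 -0.36158124  0.14874853] [-0.21572129 -0.48597786  5.63197781] 0.11287065645015809 12.1917
```

View pics/s3.png

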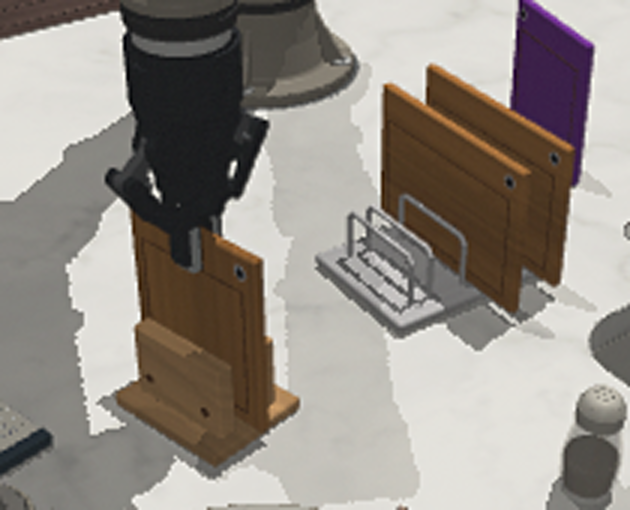

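```bash
python3 - <<'E'
from h import *
fingers.gripper_to(.35); robot.pause(.5); fingers.gripper_to(1.0); robot.pause(.5)
print(robot.current_contact_force())
robot.line_to([.4863,-.3614,.30],velocity=.08); robot.pause(.5)
print(robot.current_tool_pos(),robot.current_contact_force(),robot.current_time_s())
im=vision.grab_frame("scene")[:,:,::-1].copy();a=cv2.resize(im[130:300,150:360],None,fx=2.3,fy=2.3,interpolation=cv2.INTER_CUBIC)
pos,rpy=robot.current_tool_pos(),robot.current_eef_rot()
im=vision.grab_frame("wrist")[:,:,::-1].copy()
for S,c in ((board(.4863,-.3614,12.2,0,.13,.15),(0,255,0)),):
  for q in S: cv2.polylines(im,[np.int32(PW(q,pos,rpy)*4)],True,c,1,shift=2)
b=im[150:346,170:390]; b=cv2.resize(b,(int(220*391/196),391))
cv2.imwrite("pics/s4.png",np.hstack([a[:,:360],b]))
E
```

```text
[0.56024162 0.06739141 0.36038226]
[ 0.48628513 -0.36139746  0.30001501] [-0.02861975 -1.13422532 -0.45304091] 16.7167
```

View pics/s4.png

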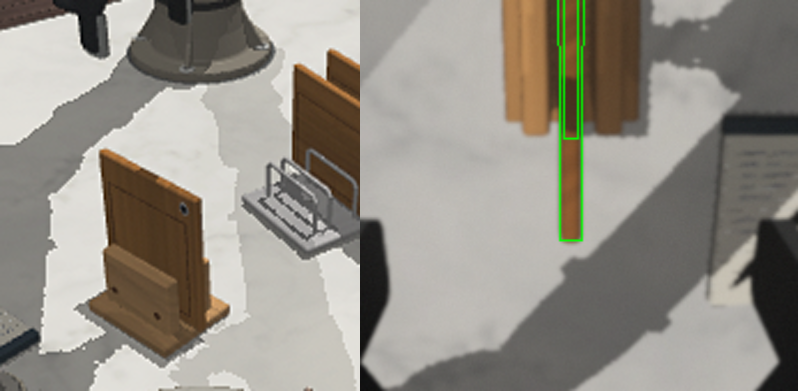

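The board is standing upright and exactly where predicted: the overlay matches, it is centred between the cheeks, and the gripper is clear. I'm handing the job in.

```bash
python3 -c "
from station import workorder,robot
workorder.close_job();print(robot.current_time_s())"
```

```text
the job is handed in; nothing more can be done
the job is handed in; nothing more can be done
```

The small board is out of the rack and standing upright in the middle of the stand's slot. I handed the job in at about 17 s of the 48 s allowed, and closing it reports no verdict.

- **Pick-up:** I found the board and the stand in the top camera picture and confirmed both in the wrist view. I pinched the middle of the top edge with 45 N and drew the board straight up about 110 mm, clear of the rack.
- **Placing:** I lowered it slowly until the force sensor felt the slot floor. The tool was then at z = 0.1487 m, against 0.1486 m when I gripped the board in the rack, so the board is fully down. Then I let go and raised the gripper clear.
- **Last checks:** In the last wrist picture the board matched the predicted upright, centred pose to within about a pixel. The wide boards looked unmoved in the scene pictures, but I did not measure them again after the lift. The purple look-alike was not touched. No check failed or disagreed.

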